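# Turn the refractory tile over onto the soldering board

### The job

The square refractory tile is too wide to grasp: push its raised near edge up and forward so that the tile stands up on its far edge against the front edge of the soldering board, and go on until it tips over. It should end upside down, its pattern of small holes showing, lying flat on the board and roughly square to it, with nothing hanging over the board's sides.

Things in the scene. Friction and masses are not known exactly. Their poses are not given: they have to be found in the camera images.
- tile_center (a point): Centre of a loose square pale refractory tile, 110 x 110 x 10 mm, about 0.2 kg, one face plain, the other with a grid of small dark holes. x, y run along its edges, z out of the plain face. At the start the plain face is up and the tile slopes 25 degrees: far edge down on the stand's base, within 3 mm of the board's front edge, near edge raised (x points away from the robot and down).
- tile_near (a point): Middle of the lower rim of the tile's raised near edge: the point to push under. 55 mm from the tile's centre along its -x, on the side with holes; about 62 mm above the bench and 22 mm in front of the strip. Axes as the tile's.
- board_front (a point): Middle of the top front edge of the grey soldering board (15 mm thick, 150 mm front to back, 205 mm wide), which lies immovable on the back of a fixed wooden stand; 30 mm above the bench. x points away from the robot over the board, y left along its front edge, z up. Tweezers and a small dish lie on its back 45 mm.
- strip (a point): Middle of the top of the fixed wooden strip that props the tile: 12 mm front to back, 150 mm wide, top 45 mm above the bench, 76 mm before the board's front edge and parallel to it. It stands on the stand's base, which is 15 mm thick and 216 mm wide, and ends 10 mm in front of the strip's middle. Axes as the board's.
There are look-alikes about, which are no part of the job. Of the things that look like the part that bears tile_center, the larger one is meant.

How it is judged (in metres and radians):
On the way:
1. the tile stands up on its far edge (within 25 degrees of upright), that edge down on the stand against the front of the soldering board (angle between tile_center's own z axis and vertical between 1.135 and 2.007 rad and x of tile_center in the frame of board_front between -0.045 and 0.03 m and z of tile_center in the frame of board_front between 0.02 and 0.058 m), for 0.05 s.
At the end, for the whole second after the job is handed in: The tile lies at rest flat on the soldering board (within 10 degrees), hole side up, its centre 4 to 95 mm behind the board's front edge and within 47 mm of the board's middle line, its edges within 15 degrees of the board's (angle between tile_center's own z axis and vertical above 2.967 rad and x of tile_center in the frame of board_front between 0.004 and 0.095 m and y of tile_center in the frame of board_front between -0.047 and 0.047 m and z of tile_center in the frame of board_front between 0 and 0.012 m and angle between the x axis of tile_center and the x axis of board_front, either way round below 0.262 rad and linear speed of tile below 0.02 m/s); the robot touches nothing.
It also fails if it takes over 32 s, if anything falls off the work surface, if the arm or the gripper's body presses on something with over 40 N, if the wrist force passes 120 N, or if a joint passes its speed limit or range.

### The arm

A 7-joint arm with a two-finger parallel gripper is mounted at the origin on the work surface; the furniture and walls round the work are solid. World frame = base frame: x ahead of the robot, y to its left, z up, the work surface at z = 0. Lengths are in mm, angles in rad, forces in N, time in s.
With the tool pointing down it reaches from about 425 to 875 mm from the base axis. Payload 8.4 kg.
Tool frame: the origin (TCP) lies at the very end of the fingers, on their centre line; the grasp point (between the pads) lies 19 mm behind it; z points along the fingers, y is the line along which they close (so a half turn about z gives the same grasp; the last joint's range is limited). The gripper opens to 85 mm and grips with 20 to 120 N. Pads are 22 mm wide; open, the fingers measure 114 mm over their backs; the gripper's body (76 mm by 85 mm) begins 54 mm behind the grasp point. The pads swing forward as they close: fully open they stand 13 mm farther back than shut.
Start: joints at [1.036, 0.333, 0.04, 1.465, -0.013, 1.343, -0.059], TCP at [274.363, -589.227, 231.308] pointing down, gripper open.
Joint ranges: [-2.58, 2.58], [-0.38, 2.09], [-1.3, 1.39], [0.25, 2.4], [-1.5, 4.64], [0.08, 2.09], [-2.65, 2.65]. Speed limits (rad/s): [2.22, 2.22, 2.79, 2.79, 3.14, 3.14, 3.14].

### API

Orientations are given as a unit quaternion [w, x, y, z].
In Python, from rig import * gives the robot as it stands.
- The arm moves only by the shell command python3 -m jog 'ROWS' [FORCE]. ROWS is JSON, a list of rows, each a list of 7 numbers: the shift along the tool's x, y, z as a fraction of full scale, then the turn, a rotation vector about the tool's x, y, z as a fraction of full scale, then the closure, from 0 (fully open) to 1 (shut). In form: [[tx, ty, tz, wx, wy, wz, fingers], ...]. A call has 1 to 12 rows; each row shifts and turns the commanded pose from where the row before left it, along the tool's axes as they then stand; what a row does not reach is not made up. Full scale, the value 1, is 30 mm for a shift and 4 degrees for a turn. A row lasts 1/8 s, in which the tool goes at most 62.5 mm and 10.7 degrees, less where a joint would pass 70% of its speed; a pose out of reach is approached as far as the arm can. A call with a number of a shift or a turn outside -1 to 1 is refused whole. A call with a gripper value outside its range is refused whole. The fingers move at their own pace and stop on an object; FORCE is the grip in N (left out, the last holds). Time passes only in rows, so rows that do not move let the fingers close. It gives the time, the measured TCP pose, the force, the opening and the grip force at its end, in the units of the state.
- get_state(): the state, without advancing time (a new reading comes with each control period).
- capture(name): name is "scene" or "top" or "wrist"; returns the picture (400x640x3 uint8, red, green, blue); there is no depth.
- camera_model(name): a dict with "K" (3x3 intrinsics, pixels), "extrinsics" (4x4, takes a point from camera to world coordinates). Camera axes: x right, y up, looking along -z (the intrinsics and any distortion apply to the point x, -y, -z); pixel columns grow to the right and rows downward; lengths in mm; the calibration is good to about 2 mm. A picture is of the moment at which its call begins: read the wrist's pose just before it. camera_model takes no time and is no camera call; for the wrist camera it gives the pose at the moment of the call.
- finish_job(): hands the job in; it is judged then, once.
Trained networks look in the newest picture that a camera, given by its name, has taken for a name from the list of things; names that differ only in an ending like _2 or _b are one class to them, and where a whole thing is asked for, a point or a joint stands for the part that bears it (a point fixed in the world has none). Each returns a list of dicts, best first, with "confidence" (0 to 1); they miss things now and then, are a little off and sometimes report something else, mostly with a low value. They report only what shows in the picture. A call takes as long as a camera call. They do not tell look-alikes from the thing itself.
- outline_of(name, camera): "pixels" (400x640 bool, what is visible of it) and "extent" ([left, top, right, bottom] in pixels, round what is visible of it).
The state is a dict: "time_s": time; "joint_positions": joint angles; "joint_vel": joint speeds; "effort": joint torques, N m; "tool_pos": TCP position; "eef_rot": TCP orientation; "force": force on the tool from outside, world axes, zero at the start; "torque": the same for the moment, N m; "width": finger opening in mm; "grip_force": force on a finger pad.
Only numpy, scipy, OpenCV 4.12 (cv2) and the standard library are available. Lean on these libraries where they do the work, as an engineer would, in place of code of your own. Each camera call takes 0.05 s, during which the arm holds its last target. There are 200 camera calls.

## Working session

There is one attempt and no reset: what is moved stays moved. The work goes in short steps, Python scripts to look and compute and a shell command to move; the robot and the scene stay as the last step left them, time stands still between calls to the robot, and variables do not carry over. Pictures are saved under pics/ and viewed, at most 10 in all, crops included, and the job is handed in when it is done.

```bash
ls; mkdir -p pics
python3 - <<'E'
from rig import *
import cv2,numpy as np
s=get_state();print(s)
for n in ["scene","top"]:
    im=capture(n);cv2.imwrite(f"pics/{n}0.png",im[:,:,::-1])
    m=camera_model(n);print(n,np.round(m["K"],1).tolist(),np.round(m["extrinsics"],3).tolist(),[k for k in m])
    for o in ["tile_center","board_front","strip"]:
        try:
            for d in outline_of(o,n): print(o,d["confidence"],d["extent"],d["pixels"].sum())
        except Exception as e: print(o,e)
E
```

```text
pics
{'time_s': 0.0, 'joint_positions': array([ 1.03580877,  0.33389226,  0.03987314,  1.46627015, -0.01343372,
        1.3432775 , -0.05847667]), 'joint_vel': array([ 1.84718322e-03,  1.83676370e-04,  6.91814569e-04, -5.77009019e-04,
        8.12798770e-05,  6.53556331e-04,  7.65483248e-04]), 'effort': array([ 6.43357453e-05, -6.58542895e+01,  1.36577670e+00, -4.05575180e+01,
        1.68707594e-02,  1.24770313e-02, -1.38776483e-05]), 'tool_pos': array([ 274.17734236, -588.85009526,  230.43383161]), 'eef_rot': array([-7.63131677e-04,  9.76354715e-01,  2.16173184e-01, -2.06859539e-04]), 'force': array([0.12469164, 0.46131132, 0.34149883]), 'torque': array([-0.02316138, -0.04641406, -0.00700841]), 'grip_force': 0.0, 'width': 85.43101819876654}
scene [[387.0, 0.0, 321.7], [0.0, 387.0, 201.3], [0.0, 0.0, 1.0]] [[0.888, 0.345, -0.304, 285.86], [-0.46, 0.681, -0.57, -467.666], [0.01, 0.646, 0.764, 712.178], [0.0, 0.0, 0.0, 1.0]] ['K', 'extrinsics']
tile_center 0.82 [256.8, 162.6, 317.0, 199.6] 1230
board_front 0.94 [252.4, 128.7, 377.2, 224.2] 4884
strip 0.97 [255.7, 128.0, 375.2, 224.9] 4761
top [[415.7, 0.0, 322.6], [0.0, 415.7, 194.9], [0.0, 0.0, 1.0]] [[0.037, 0.975, -0.221, 356.404], [-0.999, 0.036, -0.011, 45.9], [-0.003, 0.221, 0.975, 884.473], [0.0, 0.0, 0.0, 1.0]] ['K', 'extrinsics']
tile_center 0.95 [250.5, 180.4, 321.1, 243.1] 2459
tile_center 0.75 [364.4, 159.5, 411.0, 207.5] 1283
board_front 0.56 [219.4, 109.0, 347.0, 242.9] 8136
strip 0.96 [219.2, 111.2, 346.1, 241.7] 8077
```

Run:
```python
import cv2
a=cv2.imread("pics/top0.png")[80:280,200:440];b=cv2.imread("pics/scene0.png")
cv2.imwrite("pics/topc.png",cv2.resize(a,None,fx=3.3,fy=3,interpolation=3)[:600,:800]);cv2.imwrite("pics/sc.png",cv2.resize(b[60:320,200:500],None,fx=2.3,fy=2.3,interpolation=3))
```

```text
(no output)
```

View pics/topc.png

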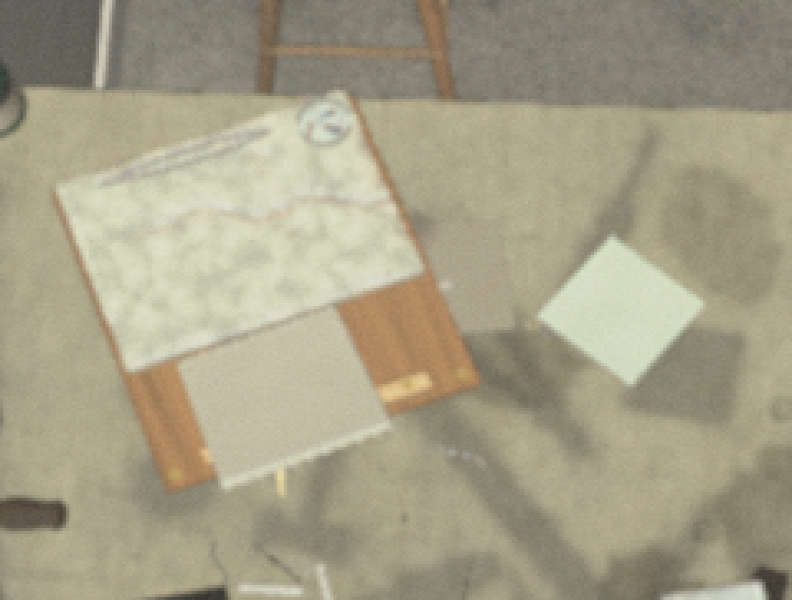

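View pics/sc.png

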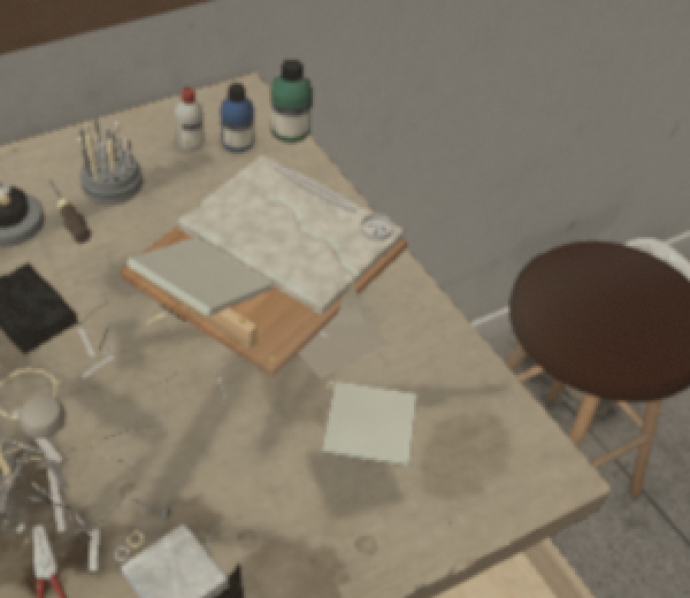

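The top crop shows the board's front edge from (128,371) to (425,270). The tile's far corners are (180,368) and (337,308), and its near lower rim runs (222,489)–(391,428). The larger tile is the one on the stand, and the pale one at right is the look-alike.

```bash
cat > h.py <<'E'
import numpy as np
from rig import *
def ray(cam,px,z,m=None):
    m=m or camera_model(cam);K=np.array(m["K"]);E=np.array(m["extrinsics"])
    d=np.array([(px[0]-K[0,2])/K[0,0],-(px[1]-K[1,2])/K[1,1],-1]);d=E[:3,:3]@d;o=E[:3,3]
    return o+d*(z-o[2])/d[2]
def proj(cam,P,m=None):
    m=m or camera_model(cam);K=np.array(m["K"]);E=np.array(m["extrinsics"])
    p=E[:3,:3].T@(np.array(P)-E[:3,3]);return K[0,2]+K[0,0]*p[0]/-p[2],K[1,2]+K[1,1]*p[1]/p[2]
E
python3 - <<'E'
from h import *
c=lambda u,v:(u/3.3+200,v/3+80)
P={}
for n,u,v,z in [("bl",128,371,30),("br",425,270,30),("bbl",56,188,30),("bbr",345,92,30),("tnl",222,489,62),("tnr",391,428,62),("tfl",180,368,22),("tfr",337,308,22),("tnl2",215,478,71),("tnr2",388,420,71),("basel",170,490,15),("baser",479,383,15)]:
    P[n]=ray("top",c(u,v),z);print(n,P[n].round(1))
d=P["bl"]-P["br"];print(np.linalg.norm(d),np.degrees(np.arctan2(-d[0],d[1])))
d=P["tnl"]-P["tnr"];print(np.linalg.norm(d),np.degrees(np.arctan2(-d[0],d[1])))
d=P["basel"]-P["baser"];print(np.linalg.norm(d),np.degrees(np.arctan2(-d[0],d[1])))
E
```

```text
bl [524.5 230.4  30. ]
br [604.8  44.1  30. ]
bbl [657.6 288.8  30. ]
bbr [739.  102.3  30. ]
tnl [441.1 160.7  62. ]
tnr [485.4  61.1  62. ]
tfl [529.5 198.9  22. ]
tfr [576.9 100.2  22. ]
tnl2 [447.2 164.   71. ]
tnr2 [489.3  62.9  71. ]
basel [444.  200.1  15. ]
baser [527.1   6.5  15. ]
202.81136377420066 23.32195883460436
109.0096158010256 23.985397170476595
210.71126870587653 23.223615716751887
```

Board frame: origin about (564.6, 137.3, 30), yaw about 23.3°. The tile's near rim is at about (463, 111, 62), 16 mm left of the midline. I'll open the fingers halfway, straddle the rim and push with both tips. The first move is a traverse that stays clear of the base.

```bash
python3 -m jog '[[1,-0.77,0,0,0,0,0.4],[1,-0.77,0,0,0,0,0.4],[1,-0.77,0,0,0,0,0.4],[1,-0.77,0,0,0,0,0.4],[1,-0.77,0,0,0,0,0.4],[1,-0.77,0,0,0,0,0.4],[1,-0.77,0,0,0,0,0.4],[1,-0.77,0,0,0,0,0.4],[1,-0.77,0,0,0,0,0.4],[1,-0.77,0,0,0,0,0.4],[1,-0.77,0,0,0,0,0.4],[1,-0.77,0,0,0,0,0.4]]'
cat >> h.py <<'E'
from scipy.spatial.transform import Rotation as Rn
B=np.array([564.6,137.3,30.]);th=np.radians(23.5)
RB=Rn.from_euler('z',th).as_matrix()
def tool(): 
    s=get_state();q=s["eef_rot"];return s["tool_pos"],Rn.from_quat([q[1],q[2],q[3],q[0]]).as_matrix(),s
def plan(pb,tilt,off=True):
    "board-frame target (mm; z above bench), tilt deg -> rows units"
    p,R,s=tool();T=B*[1,1,0]+RB@np.array(pb)
    t=np.radians(tilt);x=RB@[np.cos(t),0,np.sin(t)];z=RB@[np.sin(t),0,-np.cos(t)];y=np.cross(z,x)
    G=np.c_[x,y,z]
    print("at board",(RB.T@(p-B*[1,1,0])).round(1),"tilt",np.degrees(np.arctan2(*(RB.T@R[:,2])[[0,2]]*[1,-1])).round(1),"t",s["time_s"].round(2),"w",s["width"].round(0),"F",s["force"].round(1),"q",s["joint_positions"].round(2))
    print("shift/30",(R.T@(T-p)/30).round(2),"turn/4deg",np.degrees(Rn.from_matrix(R.T@G).as_rotvec()/4).round(2), "shift in goal axes",(G.T@(T-p)/30).round(2))
E
python3 -c "
from h import *
plan([-135,16,110],0)"
```

```text
time_s: 1.9
tool_pos: [484.2, -184.9, 231.5]
eef_rot: [0.0, 0.976, 0.216, 0.0]
force: [0.8, -0.2, 0.5]
width: 51.2
grip_force: 0.0Traceback (most recent call last):
  File "<string>", line 3, in <module>
    plan([-135,16,110],0)
    ~~~~^^^^^^^^^^^^^^^^^
  File "h.py", line 20, in plan
    print("at board",(RB.T@(p-B*[1,1,0])).round(1),"tilt",np.degrees(np.arctan2(*(RB.T@R[:,2])[[0,2]]*[1,-1])).round(1),"t",s["time_s"].round(2),"w",s["width"].round(0),"F",s["force"].round(1),"q",s["joint_positions"].round(2))
                                                                                                                            ^^^^^^^^^^^^^^^^^
AttributeError: 'float' object has no attribute 'round'
```

```bash
sed -i 's/s\["time_s"\].round(2)/round(float(s["time_s"]),2)/;s/s\["width"\].round(0)/round(float(s["width"]))/' h.py
python3 -c "
from h import *
plan([-135,16,130],0)"
```

```text
at board [-202.2 -263.4  231.5] tilt 0.0 t 1.9 w 51 F [ 0.8 -0.2  0.5] q [ 0.56  0.08 -0.29  1.77  0.02  1.29 -0.88]
shift/30 [ 2.48 -9.25  3.38] turn/4deg [ 0.   -0.    0.36] shift in goal axes [ 2.24 -9.31  3.38]
```

```bash
python3 -m jog '[[0.5,-0.93,0,0,0,0.36,0.4],[0.5,-0.93,0,0,0,0,0.4],[0.5,-0.93,0,0,0,0,0.4],[0.4,-0.93,0,0,0,0,0.4],[0.3,-0.93,0,0,0,0,0.4],[0,-0.93,0,0,0,0,0.4],[0,-0.93,0.5,0,0,0,0.4],[0,-0.93,0.8,0,0,0,0.4],[0,-0.93,1,0,0,0,0.4],[0,-0.93,1,0,0,0,0.4]]'
python3 -c "
from h import *
plan([-135,16,130],20)"
```

```text
time_s: 3.15
tool_pos: [431.8, 97.0, 131.8]
eef_rot: [0.0, 0.979, 0.204, 0.001]
force: [0.6, 0.3, 0.8]
width: 50.8
grip_force: 0.0
at board [-137.9   16.   131.8] tilt 0.1 t 3.15 w 51 F [0.6 0.3 0.8] q [ 0.26  0.02 -0.58  2.05  0.02  1.08 -1.49]
shift/30 [ 0.1  -0.    0.06] turn/4deg [0.01 4.99 0.01] shift in goal axes [ 0.07 -0.    0.09]
```

```bash
python3 -m jog '[[0,0,0,0,1,0,0.4],[0,0,0,0,1,0,0.4],[0,0,0,0,1,0,0.4],[0,0,0,0,1,0,0.4],[0,0,0,0,1,0,0.4]]'
python3 - <<'E'
from h import *
import cv2
plan([-128,16,44],20)
m=camera_model("wrist");im=capture("wrist");cv2.imwrite("pics/w0.png",im[:,:,::-1])
E
```

```text
time_s: 3.78
tool_pos: [432.2, 96.1, 132.7]
eef_rot: [-0.035, 0.964, 0.201, 0.171]
force: [-0.1, -0.1, 0.3]
width: 51.2
grip_force: 0.0
at board [-137.8   15.   132.7] tilt 20.2 t 3.77 w 51 F [-0.1 -0.1  0.3] q [ 0.28 -0.25 -0.49  2.31 -0.28  0.72 -1.2 ]
shift/30 [-0.71 -0.03  2.89] turn/4deg [ 0.01 -0.04  0.01] shift in goal axes [-0.7  -0.03  2.89]
```

View pics/w0.png

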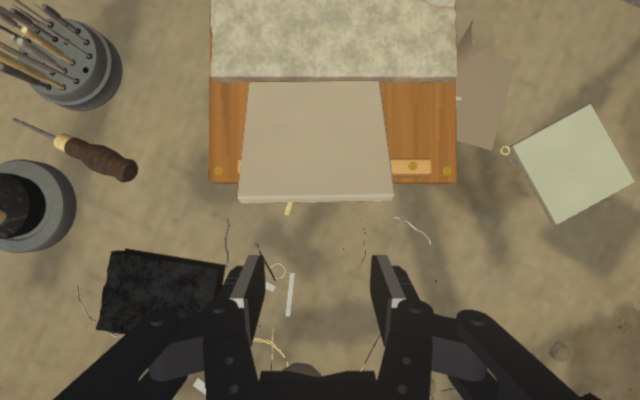

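The wrist picture shows the tile square to the fingers and centred on them, with its near lower rim at row ~202 and columns 239–393. The board's front edge is at row ~80.

```bash
python3 - <<'E'
from h import *
m=camera_model("wrist")
for px,z in [((239,202),62),((393,202),62),((210,80),30),((456,80),30),((210,182),15),((456,182),15)]:
    P=ray("wrist",px,z,m);print(P.round(1),(RB.T@(P-B*[1,1,0])).round(1))
E
python3 -m jog '[[-0.18,0,0.72,0,0,0,0.4],[-0.18,0,0.72,0,0,0,0.4],[-0.18,0,0.72,0,0,0,0.4],[-0.18,0,0.72,0,0,0,0.4],[0,0,0,0,0,0,0.4]]'
python3 -c "
from h import *
plan([-109,16,44],20)"
```

```text
[440.  160.4  62. ] [-105.    70.9   62. ]
[483.7  60.1  62. ] [-104.9  -38.6   62. ]
[519.6 230.2  30. ] [ -4.2 103.1  30. ]
[600.   45.7  30. ] [ -4.1 -98.1  30. ]
[442.6 201.1  15. ] [-86.4 107.2  15. ]
[526.8   8.   15. ] [ -86.3 -103.5   15. ]
time_s: 4.45
tool_pos: [439.6, 100.1, 42.6]
eef_rot: [-0.036, 0.964, 0.201, 0.168]
force: [-0.8, 0.4, -0.8]
width: 51.1
grip_force: 0.0
at board [-129.5   15.8   42.6] tilt 19.8 t 4.45 w 51 F [-0.8  0.4 -0.8] q [ 0.3  -0.05 -0.57  2.38 -0.17  0.46 -1.29]
shift/30 [ 0.66 -0.01  0.19] turn/4deg [-0.03  0.05  0.  ] shift in goal axes [ 0.66 -0.01  0.19]
```

```bash
python3 -m jog '[[0.21,0,0.13,0,0,0,0.4],[0.21,0,0.13,0,0,0,0.4],[0.2,0,0.13,0,0,0,0.4],[0,0,0,0,0,0,0.4]]'
python3 - <<'E'
from h import *
import cv2
plan([-104,16,42],20)
a=capture("wrist");b=capture("scene")
cv2.imwrite("pics/w1.png",np.vstack([a[60:360,100:540],cv2.resize(b[110:260,200:420],(440,300))])[:,:,::-1])
E
```

```text
time_s: 4.95
tool_pos: [460.5, 108.8, 39.1]
eef_rot: [-0.036, 0.964, 0.201, 0.17]
force: [0.1, -0.4, -0.2]
width: 51.2
grip_force: 0.0
at board [-106.8   15.4   39.1] tilt 20.0 t 4.95 w 51 F [ 0.1 -0.4 -0.2] q [ 0.3   0.01 -0.58  2.34 -0.09  0.45 -1.37]
shift/30 [ 0.12 -0.02 -0.06] turn/4deg [-0.01  0.    0.01] shift in goal axes [ 0.12 -0.02 -0.06]
```

View pics/w1.png

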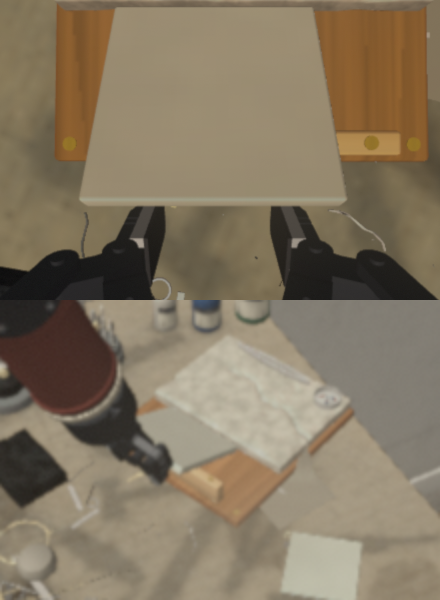

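The half-open fingertips are now just under the rim on either side of the tile's middle, at about (145,215) and (290,215) in the crop. I'll follow the rim's arc upward in the first leg, roughly 25° to 55°.

```bash
python3 -m jog '[[0.16,0,-0.09,0,0,0,0.4],[0.16,0,-0.09,0,0,0,0.4],[0.13,0,-0.1,0,0,0,0.4],[0.13,0,-0.1,0,0,0,0.4],[0.135,0,-0.085,0,0,0,0.4],[0.135,0,-0.085,0,0,0,0.4],[0.14,0,-0.075,0,0,0,0.4],[0.14,0,-0.075,0,0,0,0.4],[0.15,0,-0.06,0,0,0,0.4],[0.15,0,-0.06,0,0,0,0.4],[0.15,0,-0.05,0,0,0,0.4],[0.15,0,-0.05,0,0,0,0.4]]'
python3 - <<'E'
from h import *
import cv2
plan([-67,16,83],20)
a=capture("wrist");b=capture("scene")
cv2.imwrite("pics/w2.png",np.vstack([a[60:360,100:540],cv2.resize(b[110:260,200:420],(440,300))])[:,:,::-1])
E
```

```text
time_s: 6.55
tool_pos: [496.6, 124.4, 83.0]
eef_rot: [-0.035, 0.964, 0.201, 0.17]
force: [-0.0, 0.7, -0.3]
width: 51.3
grip_force: 0.3
at board [-67.5  15.3  83. ] tilt 20.0 t 6.55 w 51 F [-0.   0.7 -0.3] q [ 0.29  0.01 -0.59  2.23 -0.06  0.56 -1.41]
shift/30 [ 0.02 -0.02  0.01] turn/4deg [-0.   -0.    0.01] shift in goal axes [ 0.02 -0.02  0.01]
```

View pics/w2.png

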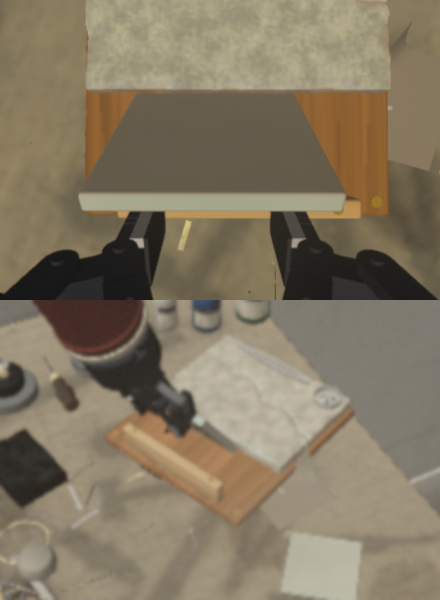

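The tile is rising evenly, with its plain face foreshortened and both fingers still under the rim. Continue to about 80°.

```bash
python3 -m jog '[[0.155,0,-0.035,0,0,0,0.4],[0.155,0,-0.035,0,0,0,0.4],[0.16,0,-0.02,0,0,0,0.4],[0.16,0,-0.02,0,0,0,0.4],[0.16,0,-0.01,0,0,0,0.4],[0.16,0,-0.01,0,0,0,0.4],[0.16,0,0.005,0,0,0,0.4],[0.16,0,0.005,0,0,0,0.4],[0.16,0,0.02,0,0,0,0.4],[0.16,0,0.02,0,0,0,0.4],[0,0,0,0,0,0,0.4]]'
python3 - <<'E'
from h import *
import cv2
plan([-4,16,102],20)
a=capture("wrist");b=capture("scene")
cv2.imwrite("pics/w3.png",np.vstack([a[60:360,100:540],cv2.resize(b[110:260,200:420],(440,300))])[:,:,::-1])
E
```

```text
time_s: 8.02
tool_pos: [537.0, 142.1, 101.5]
eef_rot: [-0.036, 0.964, 0.201, 0.17]
force: [0.8, -0.1, 0.2]
width: 51.1
grip_force: 0.0
at board [-23.4  15.4 101.5] tilt 20.0 t 8.03 w 51 F [ 0.8 -0.1  0.2] q [ 0.26  0.08 -0.59  2.12  0.02  0.61 -1.5 ]
shift/30 [ 0.61 -0.02  0.21] turn/4deg [-0.01 -0.    0.01] shift in goal axes [ 0.61 -0.02  0.21]
```

View pics/w3.png

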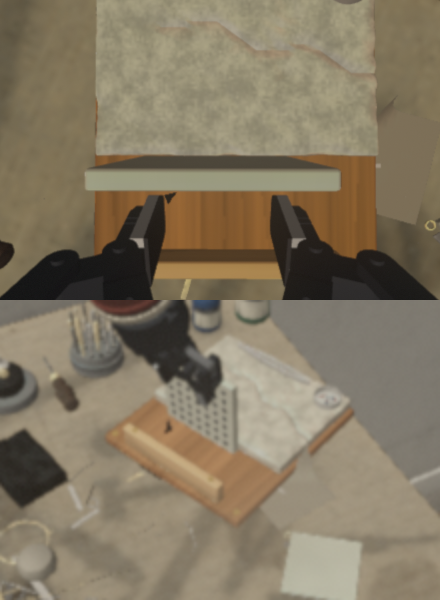

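The tile stands nearly upright, hole side toward the robot, with its far edge against the board. Now a slow horizontal push takes it past vertical.

```bash
python3 -m jog '[[0.13,0,0.047,0,0,0,0.4],[0.13,0,0.047,0,0,0,0.4],[0.13,0,0.047,0,0,0,0.4],[0.13,0,0.047,0,0,0,0.4],[0.13,0,0.047,0,0,0,0.4],[0.13,0,0.047,0,0,0,0.4],[0.13,0,0.047,0,0,0,0.4],[0.13,0,0.047,0,0,0,0.4],[0.13,0,0.047,0,0,0,0.4]]'
python3 - <<'E'
from h import *
import cv2
plan([20,16,102],20)
a=capture("wrist");b=capture("scene")
cv2.imwrite("pics/w4.png",np.vstack([a[60:360,100:540],cv2.resize(b[110:260,200:420],(440,300))])[:,:,::-1])
E
```

```text
time_s: 9.25
tool_pos: [571.1, 156.8, 101.5]
eef_rot: [-0.035, 0.964, 0.201, 0.17]
force: [-0.1, 0.2, -1.0]
width: 51.2
grip_force: 0.0
at board [ 13.7  15.3 101.5] tilt 20.0 t 9.25 w 51 F [-0.1  0.2 -1. ] q [ 0.22  0.16 -0.58  2.04  0.1   0.62 -1.57]
shift/30 [ 0.2  -0.02  0.05] turn/4deg [-0.   -0.    0.01] shift in goal axes [ 0.2  -0.02  0.05]
```

View pics/w4.png

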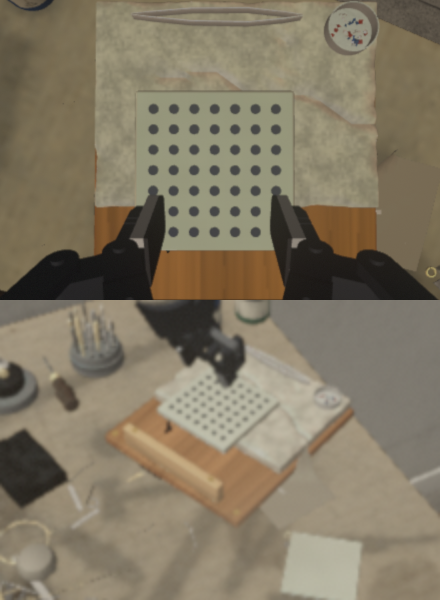

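The tile has tipped over and lies with its holes up, occupying columns 235–395 and rows 152–310 of the wrist picture. Checking its pose.

Run:
```python
from h import *
m=camera_model("wrist")
for px,z in [((235,152),40),((394,152),40),((235,310),40),((396,310),40),((195,266),30),((478,269),30)]:
    P=ray("wrist",px,z,m);print((RB.T@(P-B*[1,1,0])).round(1))
```

```text
[82.  72.5 40. ]
[ 82.2 -36.9  40. ]
[-25.8  71.6  40. ]
[-25.6 -37.8  40. ]
[  2.2 102.9  30. ]
[  0.4 -98.6  30. ]
```

```bash
python3 -m jog '[[0,0,-0.5,0,0,0,0.4],[0,0,-0.8,0,0,0,0.4],[0,0,-0.8,0,0,0,0.4],[0,0,-0.4,0,0,0,0.4],[0,0,0,0,0,0,0.4],[0,0,0,0,0,0,0.4],[0,0,0,0,0,0,0.4],[0,0,0,0,0,0,0.4]]'
python3 - <<'E'
from h import *
import cv2
a=capture("wrist");b=capture("scene")
cv2.imwrite("pics/w5.png",np.vstack([a[60:360,100:540],cv2.resize(b[110:260,200:420],(440,300))])[:,:,::-1])
E
```

```text
time_s: 10.35
tool_pos: [547.1, 146.5, 171.3]
eef_rot: [-0.036, 0.964, 0.201, 0.169]
force: [0.2, -0.7, 0.1]
width: 51.2
grip_force: 0.0
```

View pics/w5.png

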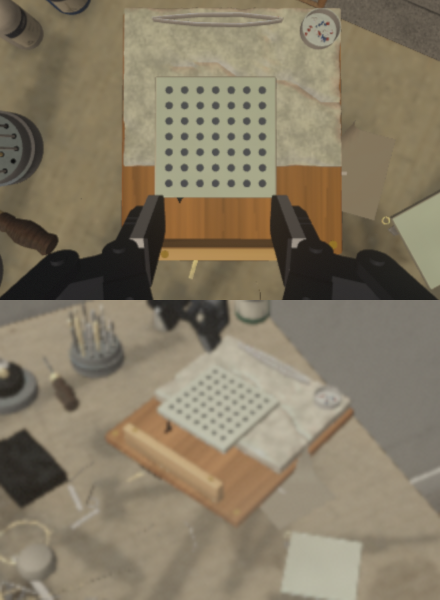

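The tile lies flat and square on the board, holes up, with its front edge about 27 mm past the board's front edge. The gripper is well clear, so I'm handing in.

```bash
python3 -c "
from rig import *
print(finish_job())"
```

```text
the job is handed in; nothing more can be done
None
```

The tile stood up against the board's front edge, tipped over, and now lies hole side up, flat and square on the board, with its centre about 27 mm behind the front edge and 15 mm left of the middle line; the job was handed in at about 10 s with no verdict returned.

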